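# Shut the kiln's ratcheted air damper

### The arm

A 6-joint arm with a two-finger parallel gripper is mounted at the origin on the work surface. World frame = base frame: x ahead of the robot, y to its left, z up, the work surface at z = 0. Lengths are in m, angles in rad, forces in N, time in s.
With the tool pointing down it reaches from about 0.275 to 0.75 m from the base axis. Payload 10.2 kg.
Tool frame: the origin (TCP) lies midway between the tips of the shut fingers; the grasp point (between the pads) lies 19 mm behind it; x points along the fingers, z is the direction in which the jaws open and shut, and the axes are right-handed (so a half turn about x gives the same grasp; the last joint's range is limited). The gripper opens to 85 mm and grips with 20 to 120 N. Pads are 22 mm wide; open, the fingers measure 114 mm over their backs; the gripper's body (76 mm by 85 mm) begins 54 mm behind the grasp point. The pads swing forward as they close: fully open they stand 13 mm farther back than shut.
Start: joints at [1.09, 0.313, 1.498, -0, 1.331, -0.223], TCP at [0.134, 0.508, 0.231] pointing down, gripper open.
Joint ranges: [-2.94, 2.94], [-0.97, 2.17], [0.19, 2.56], [-1.23, 4.37], [0.02, 3.11], [-2.88, 2.88]. Speed limits (rad/s): [2.39, 2.39, 3.01, 3.14, 3.14, 3.14].

### API

Orientations are given as a unit quaternion [w, x, y, z].
In Python, from plant import * gives the robot as it stands.
- The arm moves only by the tool drive_tool, never from a script. Its argument "motion" is a list of rows, each a list of 3 entries, a list of its own where there are three numbers: the finger opening in m, from 0 to 0.0854, then the shift along the tool's x, y, z in m, then the turn, a rotation vector about the tool's x, y, z in rad. A call has 1 to 10 rows; each row shifts and turns the commanded pose from where the row before left it, along the tool's axes as they then stand; what a row does not reach is not made up. A row lasts 1/12 s, in which the tool goes at most 41.7 mm and 7.16 degrees, less where a joint would pass 70% of its speed; a pose out of reach is approached as far as the arm can. A call with a gripper value outside its range is refused whole. The fingers move at their own pace and stop on an object; "force" is the grip in N (left out, the last holds). Time passes only in rows, so rows that do not move let the fingers close. It gives the time, the measured TCP pose, the force and the opening at its end, in the units of the state.
- state(): the state, without advancing time (a new reading comes with each control period).
- capture(name): name is "scene" or "top" or "wrist"; returns a dict with "pixels" (480x640x3 uint8, blue, green, red), "mtx" (3x3 intrinsics, pixels), "cam_to_world" (4x4, takes a point from camera to world coordinates); the wrist camera has in their place "mount" (4x4, takes a point from camera to tool coordinates, whose origin is the TCP and whose axes are the tool frame's). Camera axes: x right, y down, z forward; pixel columns grow to the right and rows downward; lengths in m; the calibration is good to about 2 mm. A picture is of the moment at which its call begins: read the wrist's pose just before it. There is no depth.
- hand_in(): hands the job in, once; it reports no verdict.
Trained networks look in a picture, given as the dict that the camera call returned (one of the last four; its "shot" number tells which), for a name from the list of things; names that differ only in an ending like _2 or _b are one class to them, and where a whole thing is asked for, a point or a joint stands for the part that bears it (a point fixed in the world has none). Each returns a list of dicts, best first, with "p" (0 to 1); they miss things now and then, are a little off and sometimes report something else, mostly with a low value. They report only what shows in the picture. A call takes as long as a camera call.
- regions_of(picture, name): "region" (480x640 bool, what is visible of it) and "pixel" ([row, column] in pixels, amid what is visible of it).
The state is a dict: "clock": time; "joint_pos": joint angles; "joint_velocities": joint speeds; "joint_torque": joint torques, N m; "position": TCP position; "ee_rot": TCP orientation; "contact_force": force on the tool from outside, world axes, zero at the start; "moment": the same for the moment, N m; "finger_gap": finger opening in m.
Only numpy, scipy, OpenCV 4.12 (cv2) and the standard library are available. Lean on these libraries where they do the work, as an engineer would, in place of code of your own. Each camera call takes 0.05 s, during which the arm holds its last target.

### The job

The beads have gone in to anneal, so shut the kiln's air damper, the grey box with the blue knob. First throw its pawl right back off the toothed wheel, then turn the blue knob back counter-clockwise until its white pointer meets the white mark, and leave the pawl thrown back. Do not touch the damper with the orange knob.

Things in the scene. Friction and masses are not known exactly. Their poses are not given: they have to be found in the camera images.
- blue_damper: Damper to shut, fixed: grey box 170x180x40 mm (x,y,z), toothed wheel 128 across, tooth tips 58 high. Origin: wheel axis at counter height, z up. Blue bar knob on the axis, 54x14 mm, 72 to 107 above the counter. White pointer blade under the bar reaches out 60 mm. White mark: block 75 mm from the axis, 30 deg clockwise from +x. Pawl hinge: parallel to y, at x -50, y +56, z 70 mm.
- blue_knob (a joint): Turn of blue knob and wheel, rad, clockwise from above positive; 0 = pointer at the white mark; no stop there (range -0.5 to 2.6). The bar's long side and pointer lie 30 deg + this value clockwise from the box's +x. Light (0.06 N m), stays where left. With the pawl on the teeth it clicks clockwise in 30 deg steps (notches 0, 0.52, 1.05 rad) but cannot go back past a notch.
- blue_pawl (a joint): Tilt of the brass pawl, rad: 0 to 0.25 on the teeth, 1.66 thrown back. Arm: 50 mm along +x from the hinge. Its thumb lever stands up, black bar at the end (12 mm thick, y +52 to +80, centre x -39, z 112 mm at 0). Push the lever towards -x (under 2 N): past 0.9 it falls back by its weight and stays, lever then level along -x below z 90 mm, arm upright to z 126 mm.
- orange_damper: An identical damper but with an orange bar knob, fixed to the counter on the other side; same size (170 x 180 mm box, knob top 107 mm high), same origin and axes, with its own pawl. Not to be touched.

How it is judged:
By the outcome, as a careful person would: the job done as asked, in the order asked, and still so for the second after the job is handed in, with the robot touching nothing.
It also fails if it takes over 48 s, if anything falls off the work surface, if the arm or the gripper's body presses on something with over 40 N, if the wrist force passes 120 N, or if a joint passes its speed limit or range.

## Working session

There is one attempt and no reset: what is moved stays moved. The work goes in short steps, Python scripts to look and compute and a tool call to move; the robot and the scene stay as the last step left them, time stands still between calls to the robot, and variables do not carry over. Pictures are saved under pics/ and viewed, and the job is handed in when it is done.

Besides the shell and the picture viewer there is one more tool, called after ">>>" by a JSON object that holds its "fn" and its "kwargs". drive_tool: Moves the arm, as the interface text tells. Its arguments: {"type":"object","properties":{"motion":{"type":"array"},"force":{"type":"number"}},"required":["motion"]}

```bash
ls; mkdir -p pics; cat > h.py <<'E'
from plant import *
import numpy as np, cv2, json
from scipy.spatial.transform import Rotation as R
E
python3 - <<'E'
from h import *
s=state();print(s)
for n in ["scene","top"]:
    c=capture(n);cv2.imwrite(f"pics/{n}0.png",c["pixels"])
    print(n,c["mtx"].tolist(),c["cam_to_world"].round(4).tolist())
    np.savez(f"{n}0.npz",**{k:c[k] for k in("pixels","mtx","cam_to_world")})
    for nm in ["blue_damper","blue_knob","blue_pawl","orange_damper"]:
        for r in regions_of(c,nm)[:2]: print(nm,r["p"],r["pixel"],r["region"].sum())
E
```

```text
pics
{'clock': 0.0, 'joint_pos': array([ 1.08962649e+00,  3.13428597e-01,  1.49845570e+00,  1.89857849e-05,
        1.33101132e+00, -2.23353832e-01]), 'joint_velocities': array([ 5.29445755e-05, -1.17192111e-03, -3.60719422e-04, -1.58148658e-03,
       -9.53258931e-04,  2.00994392e-04]), 'joint_torque': array([-1.51925226e-03, -4.12257564e+01, -2.59745014e+01, -2.68442973e-04,
        4.02623453e-03,  1.09878954e-06]), 'position': array([0.13371612, 0.50741043, 0.23073902]), 'ee_rot': array([ 0.55970707, -0.43176187,  0.56054879,  0.431387  ]), 'contact_force': array([ 0.58255306, -0.37973849, -0.62235202]), 'moment': array([ 0.0537229 ,  0.041638  , -0.03700986]), 'finger_gap': 0.08569529926667628}
scene [[458.1250826446577, 0.0, 319.2975022645894], [0.0, 458.1250826446577, 237.39639994101717], [0.0, 0.0, 1.0]] [[-0.5301, 0.6957, -0.4847, 0.8906], [0.8479, 0.4395, -0.2965, 0.2294], [0.0068, -0.5682, -0.8229, 0.6084], [0.0, 0.0, 0.0, 1.0]]
blue_damper 0.59 [188.2, 187.5] 10817
blue_knob 0.74 [174.5, 179.7] 3846
blue_pawl 0.86 [151.2, 219.6] 568
orange_damper 0.62 [340.3, 415.8] 18235
top [[484.49183366751913, 0.0, 320.26565027122945], [0.0, 484.49183366751913, 240.9925226950226], [0.0, 0.0, 1.0]] [[0.001, -0.9892, 0.1462, 0.4168], [-1.0, -0.0011, -0.0008, 0.0061], [0.001, -0.1462, -0.9892, 0.8893], [0.0, 0.0, 0.0, 1.0]]
blue_damper 0.73 [223.7, 441.1] 9941
blue_damper 0.52 [247.7, 433.4] 353
blue_knob 0.67 [222.9, 453.6] 3927
blue_pawl 0.89 [248.7, 431.1] 331
orange_damper 0.84 [200.3, 207.7] 9812
```

View pics/scene0.png

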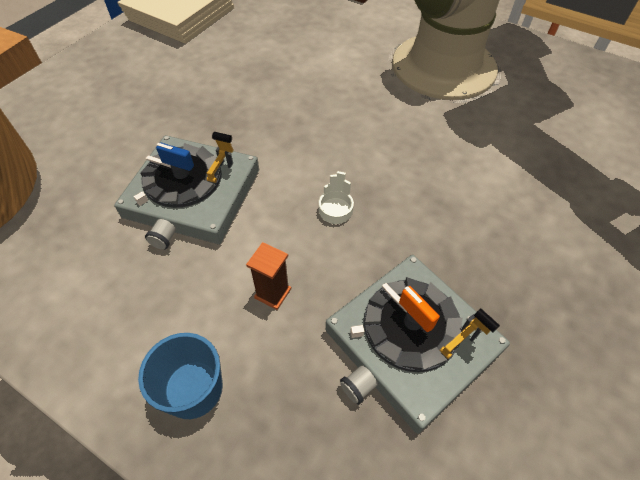

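View pics/top0.png

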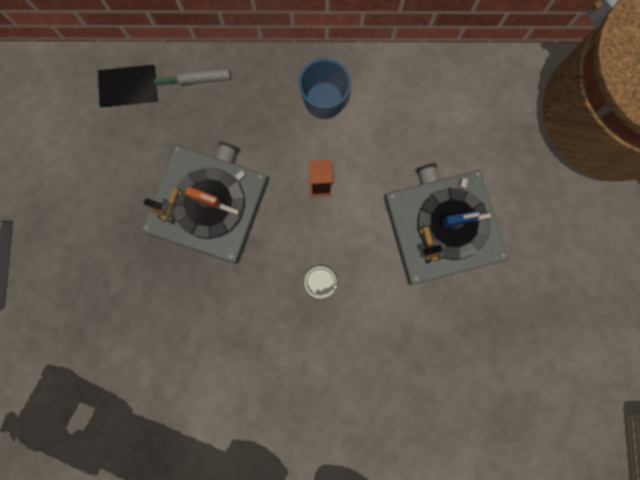

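The top view shows the blue damper at right, with wheel centre about (row 222, col 455), pawl bar (250, 431) and mark (183, 464). The orange damper is at left. Next I'll zoom in to get exact points.

```bash
python3 - <<'E'
import numpy as np,cv2
a=np.load("top0.npz")["pixels"][150:300,370:520]; b=np.load("scene0.npz")["pixels"][120:255,105:270]
cv2.imwrite("pics/zt.png",cv2.resize(a,(600,600),interpolation=cv2.INTER_CUBIC)) # x4
cv2.imwrite("pics/zs.png",cv2.resize(b,(660,540),interpolation=cv2.INTER_CUBIC)) # x4
E
```

```text
(no output)
```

View pics/zt.png

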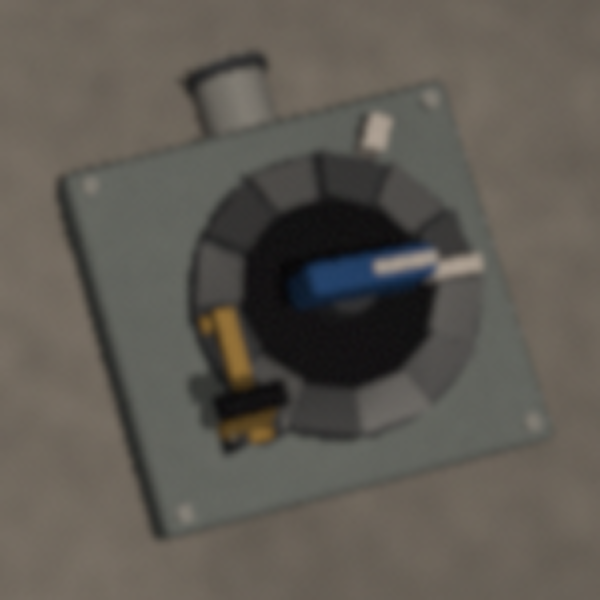

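View pics/zs.png

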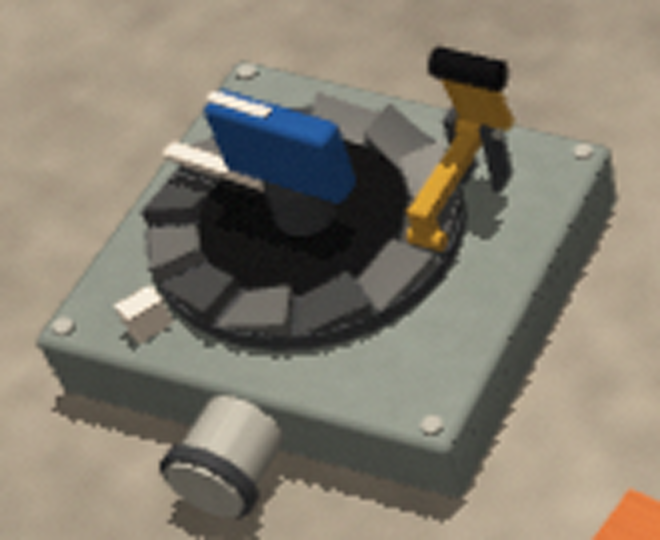

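The zoom shows the box corners, mark block, blue bar with its stripe and pointer, and the black pawl bar in both views. I'll triangulate those points and fit the pose.

```bash
cat > fit.py <<'E'
import numpy as np,cv2
from scipy.optimize import least_squares
C={n:np.load(n+"0.npz") for n in("top","scene")}
def px(n,p): return (np.array(p)/4-0.375+([370,150] if n=="top" else [105,120]))
def proj(n,P):
    M=np.linalg.inv(C[n]["cam_to_world"]); q=(M[:3,:3]@np.array(P).T).T+M[:3,3]; q=q@C[n]["mtx"].T; return q[...,:2]/q[...,2:]
pts={ # name:(top,scene)
"c-+":((166,534),(610,150)),"c++":((66,180),(452,453)),"c+-":((440,82),(40,345)),"c--":((550,437),(235,62)),
"mark":((377,130),(137,304)),"ptip":((483,263),(165,150)),"bar":((371,268),(277,118)),
"pl":((215,404),(506,68)),"pr":((284,392),(432,60))}
def tri(nm):
    a,b=pts[nm]
    f=lambda P:np.r_[proj("top",[P])[0]-px("top",a),proj("scene",[P])[0]-px("scene",b)]
    s=least_squares(f,[.5,-.2,.05]);return s.x,np.sqrt(2*s.cost)
T={}
for n in pts:
    T[n],e=tri(n);print(n,T[n].round(4),"res px",round(e,2))
def f(v):
    x,y,th,oy,k=v;r=[]
    c,s=np.cos(th),np.sin(th)
    def W(p):return [x+c*p[0]-s*p[1],y+s*p[0]+c*p[1],p[2]]
    a=-np.pi/6; b=a-k
    m={"c-+":(-.085,.09+oy,.04),"c++":(.085,.09+oy,.04),"c+-":(.085,-.09+oy,.04),"c--":(-.085,-.09+oy,.04),
       "mark":(.075*np.cos(a),.075*np.sin(a),T["mark"][2]),"ptip":(.06*np.cos(b),.06*np.sin(b),T["ptip"][2]),"bar":(0,0,.107),
       "pl":(-.039,.080,.116),"pr":(-.039,.052,.116)}
    for n in pts:
        for i,cam in enumerate(("top","scene")):
            r+=list(proj(cam,[W(m[n])])[0]-px(cam,pts[n][i]))
    return np.array(r)
s=least_squares(f,[.55,-.22,.28,.01,1.05],loss="soft_l1");print(s.x,np.degrees(s.x[2]))
for n,r in zip(pts,f(s.x).reshape(-1,4)):print(n,r.round(1))
E
python3 fit.py
```

```text
c-+ [ 0.4687 -0.155   0.0374] res px 0.78
c++ [ 0.6283 -0.1137  0.0339] res px 0.0
c+- [ 0.6746 -0.2855  0.0339] res px 0.27
c-- [ 0.513  -0.3278  0.0362] res px 2.18
mark [ 0.6471 -0.2504  0.0538] res px 0.86
ptip [ 0.5852 -0.2913  0.063 ] res px 1.06
bar [ 0.5736 -0.2287  0.1046] res px 0.22
pl [ 0.5154 -0.16    0.1188] res px 0.2
pr [ 0.522  -0.1907  0.1126] res px 1.45
[ 0.5740832  -0.2292981   0.25757959  0.01105298  1.13110612] 14.758223351826633
c-+ [-0.2  1.1  2.1 -1.5]
c++ [-1.7 -2.   0.3 -0.2]
c+- [ 0.4 -2.1 -1.4 -1.2]
c-- [ 1.8 -0.6  1.5 -1.6]
mark [-0.2 -0.1  1.5  0.2]
ptip [-1.  -0.1  2.3  0.5]
bar [ 0.6 -0.5 -1.1 -1.1]
pl [ 0.9 -0.2 -0.8  1.2]
pr [ 0.3 -1.6  1.  -0.7]
```

```bash
cat >> h.py <<'E'
O=np.array([.574,-.2293]);YAW=.2576
def W(p): 
    c,s=np.cos(YAW),np.sin(YAW);return np.array([O[0]+c*p[0]-s*p[1],O[1]+s*p[0]+c*p[1],p[2]])
def B(P):
    c,s=np.cos(YAW),np.sin(YAW);d=np.array(P[:2])-O;return np.array([c*d[0]+s*d[1],-s*d[0]+c*d[1],P[2]])
def rot(s): q=s["ee_rot"];return R.from_quat([q[1],q[2],q[3],q[0]])
def show():
    s=state();r=rot(s).as_matrix()
    print("t",round(s["clock"],2),"pos",s["position"].round(4),"box",(B(s["position"])*1e3).round(1),"x",r[:,0].round(3),"yawz(box)deg",round(np.degrees(np.arctan2(r[1,2],r[0,2])-YAW),2),"gap",round(s["finger_gap"],4),"F",s["contact_force"].round(2),"M",s["moment"].round(2),"q",s["joint_pos"].round(3));return s
def plan(p_box,yawz_box_deg):
    s=state();r=rot(s);g=W(np.array(p_box)/1e3);ya=np.radians(yawz_box_deg)+YAW
    z=np.array([np.cos(ya),np.sin(ya),0]);x=np.array([0,0,-1.]);y=np.cross(z,x)
    t=R.from_matrix(np.c_[x,y,z])
    print("shift tool",r.inv().apply(g-s["position"]).round(4),"turn rotvec",(r.inv()*t).as_rotvec().round(4))
E
python3 - <<'E'
from h import *
show()
for y in (90,-90): plan([0,60,230],y)
E
```

```text
t 0.5 pos [0.1338 0.5076 0.2312] box [-237.9  824.8  231.2] x [-0. -0. -1.] yawz(box)deg 60.47 gap 0.0854 F [ 1.09 -0.15  0.15] M [-0.02  0.03  0.03] q [ 1.09   0.313  1.498  0.     1.331 -0.223]
shift tool [ 0.0013 -0.5839 -0.5482] turn rotvec [-5.153e-01 -1.000e-04 -1.000e-04]
shift tool [ 0.0013 -0.5839 -0.5482] turn rotvec [ 2.6263e+00 -1.0000e-04  1.0000e-04]
```

>>> {"fn": "drive_tool", "kwargs": {"motion": [[0,[0,-0.026,-0.0244],[0,0,0]],[0,[0,-0.026,-0.0244],[0,0,0]],[0,[0,-0.026,-0.0244],[0,0,0]],[0,[0,-0.026,-0.0244],[0,0,0]],[0,[0,-0.026,-0.0244],[0,0,0]],[0,[0,-0.026,-0.0244],[0,0,0]],[0,[0,-0.026,-0.0244],[0,0,0]],[0,[0,-0.026,-0.0244],[0,0,0]],[0,[0,-0.026,-0.0244],[0,0,0]],[0,[0,-0.026,-0.0244],[0,0,0]]]}}

```text
clock: 1.33
position: [0.3236, 0.2039, 0.2315]
ee_rot: [0.56, -0.432, 0.56, 0.432]
contact_force: [0.9, 0.5, -0.2]
finger_gap: -0.0
```

>>> {"fn": "drive_tool", "kwargs": {"motion": [[0,[0,-0.026,-0.0244],[0,0,0]],[0,[0,-0.026,-0.0244],[0,0,0]],[0,[0,-0.026,-0.0244],[0,0,0]],[0,[0,-0.026,-0.0244],[0,0,0]],[0,[0,-0.026,-0.0244],[0,0,0]],[0,[0,-0.026,-0.0244],[0,0,0]],[0,[0,0,0],[-0.12,0,0]],[0,[0,0,0],[-0.12,0,0]],[0,[0,0,0],[-0.12,0,0]],[0,[0,0,0],[-0.12,0,0]]]}}

```text
clock: 2.17
position: [0.4366, 0.0239, 0.2313]
ee_rot: [0.44, -0.554, 0.44, 0.554]
contact_force: [-0.2, 0.4, -0.3]
finger_gap: -0.0003
```

```bash
python3 - <<'E'
from h import *
show()
plan([-5,68,230],90)
c=capture("wrist");s=state()
cv2.imwrite("pics/w1.png",c["pixels"]);print(c["mtx"].tolist(),c["mount"].round(4).tolist())
np.savez("w1.npz",pixels=c["pixels"],mtx=c["mtx"],mount=c["mount"],pos=s["position"],q=s["ee_rot"])
E
```

```text
t 2.17 pos [0.4366 0.0239 0.2313] box [-68.3 279.8 231.3] x [-0.  0. -1.] yawz(box)deg 88.28 gap -0.0003 F [-0.15  0.42 -0.26] M [-0.05 -0.03 -0.01] q [-0.215  0.118  1.742  0.     1.282 -2.013]
shift tool [ 0.0012 -0.0697 -0.2098] turn rotvec [-0.03    0.0001 -0.0001]
[[334.44219023932703, 0.0, 319.15225132406545], [0.0, 334.44219023932703, 243.93489921846458], [0.0, 0.0, 1.0]] [[-0.0003, -0.275, 0.9614, -0.1412], [-0.0004, -0.9614, -0.275, 0.0697], [1.0, -0.0004, 0.0001, -0.0002], [0.0, 0.0, 0.0, 1.0]]
```

View pics/w1.png

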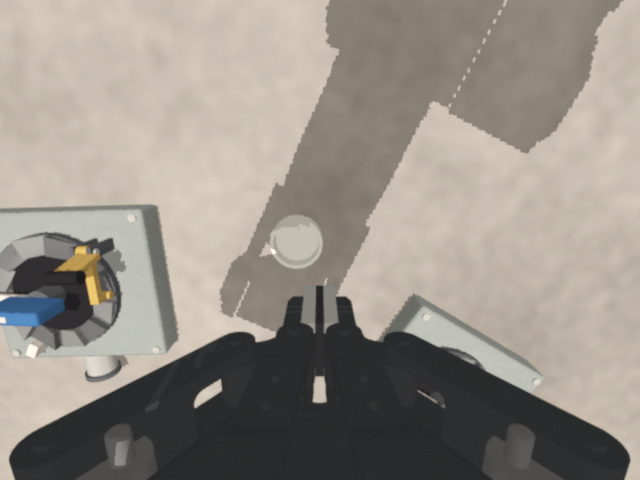

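The wrist view shows the blue damper at the left edge with its pawl still on the teeth, and the gripper shut. I'll move above the standoff point on the +x side of the pawl bar.

>>> {"fn": "drive_tool", "kwargs": {"motion": [[0,[0,-0.011,-0.035],[-0.03,0,0]],[0,[0,-0.012,-0.035],[0,0,0]],[0,[0,-0.012,-0.035],[0,0,0]],[0,[0,-0.012,-0.035],[0,0,0]],[0,[0,-0.012,-0.035],[0,0,0]],[0,[0,-0.011,-0.035],[0,0,0]],[0,[0,0,0],[0,0,0]],[0,[0,0,0],[0,0,0]]]}}

```text
clock: 2.88
position: [0.556, -0.1635, 0.2303]
ee_rot: [0.434, -0.558, 0.434, 0.558]
contact_force: [-0.1, 0.3, -0.5]
finger_gap: 0.0
```

```bash
cat >> h.py <<'E'
def wshot(name):
    s=state();c=capture("wrist")
    cv2.imwrite(f"pics/{name}.png",c["pixels"])
    np.savez(name+".npz",pixels=c["pixels"],mtx=c["mtx"],mount=c["mount"],pos=s["position"],q=s["ee_rot"])
    return c
def wproj(name,P):
    d=np.load(name+".npz");q=d["q"];T=np.eye(4);T[:3,:3]=R.from_quat([q[1],q[2],q[3],q[0]]).as_matrix();T[:3,3]=d["pos"]
    M=np.linalg.inv(T@d["mount"]);p=np.atleast_2d(P)@M[:3,:3].T+M[:3,3];p=p@d["mtx"].T;return p[:,:2]/p[:,2:]
E
python3 - <<'E'
from h import *
show()
wshot("w2")
im=cv2.imread("pics/w2.png")
for p in [(-85,101,40),(85,101,40),(85,-79,40),(-85,-79,40),(0,0,107),(-39,52,118),(-39,80,118),(65,-37.5,54),(-50,56,70),(0,56,62)]:
    u=wproj("w2",W(np.array(p)/1e3))[0];print(p,u.round(0))
    if abs(u).max()<1000: cv2.circle(im,tuple(int(v) for v in u.round()),3,(0,0,255),1)
cv2.imwrite("pics/w2m.png",im)
E
```

```text
t 2.88 pos [ 0.556  -0.1635  0.2303] box [ -0.7  68.2 230.3] x [-0.001  0.001 -1.   ] yawz(box)deg 89.45 gap 0.0 F [-0.06  0.29 -0.47] M [ 0.05 -0.03  0.03] q [-0.488  0.436  1.326  0.     1.382 -2.307]
(-85, 101, 40) [353. 132.]
(85, 101, 40) [350. 298.]
(85, -79, 40) [184. 299.]
(-85, -79, 40) [162. 134.]
(0, 0, 107) [236. 239.]
(-39, 52, 118) [297. 192.]
(-39, 80, 118) [334. 191.]
(65, -37.5, 54) [217. 287.]
(-50, 56, 70) [305. 172.]
(0, 56, 62) [306. 226.]
```

View pics/w2m.png

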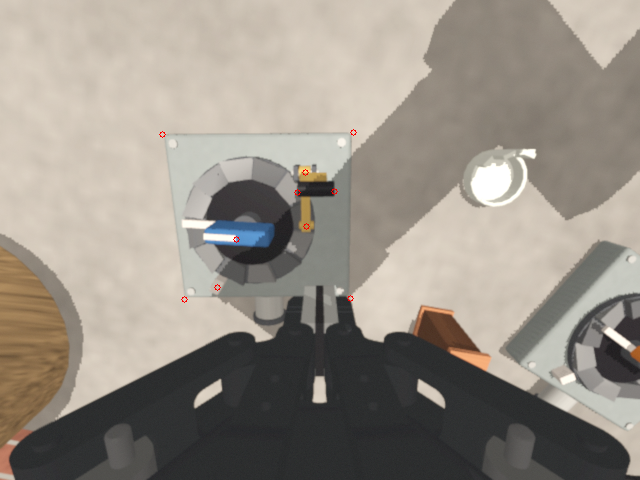

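The projected model lands on the box corners, pawl bar and arm within about 2 px. I'll descend on the +x side of the lever and check before pushing.

>>> {"fn": "drive_tool", "kwargs": {"motion": [[0,[0.033,0,0.001],[0,0,0]],[0,[0.033,0,0.001],[0,0,0]],[0,[0.033,0,0.001],[0,0,0]],[0,[0.033,0,0],[0,0,0]],[0,[0,0,0],[0,0,0]],[0,[0,0,0],[0,0,0]]]}}

```text
clock: 3.43
position: [0.5546, -0.1584, 0.0996]
ee_rot: [0.433, -0.558, 0.433, 0.56]
contact_force: [0.5, -0.4, 0.3]
finger_gap: 0.0003
```

```bash
python3 - <<'E'
from h import *
show()
wshot("w3")
E
```

```text
t 3.43 pos [ 0.5546 -0.1584  0.0996] box [-0.7 73.5 99.6] x [-0.002  0.001 -1.   ] yawz(box)deg 89.7 gap 0.0003 F [ 0.53 -0.42  0.27] M [ 0.01 -0.04  0.05] q [-0.481  0.556  1.498  0.     1.089 -2.304]
```

View pics/w3.png

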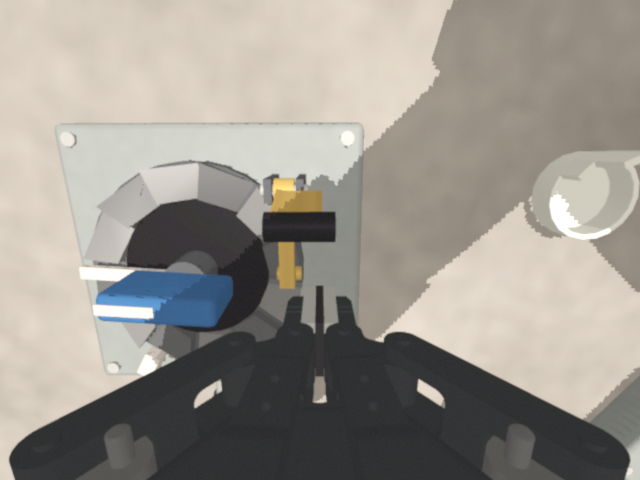

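The shut fingers (col 320) sit in front of the black bar (cols 263–335) and clear the pawl arm, so I'll push now.

>>> {"fn": "drive_tool", "kwargs": {"motion": [[0,[0,0.01,-0.003],[0,0,0]],[0,[0,0.01,0],[0,0,0]],[0,[0,0.01,0],[0,0,0]],[0,[0,0.01,0],[0,0,0]],[0,[0,0.01,0],[0,0,0]],[0,[0,0.01,0],[0,0,0]],[0,[0,0.01,0],[0,0,0]],[0,[0,0.01,0],[0,0,0]],[0,[0,0.005,0],[0,0,0]],[0,[0,0,0],[0,0,0]]]}}

```text
clock: 4.32
position: [0.473, -0.1841, 0.1004]
ee_rot: [-0.433, 0.559, -0.433, -0.558]
contact_force: [-1.6, 0.4, -0.2]
finger_gap: 0.0
```

```bash
python3 - <<'E'
from h import *
show()
wshot("w4")
c=capture("top");cv2.imwrite("pics/t4.png",cv2.resize(c["pixels"][130:310,350:530],(600,600),interpolation=cv2.INTER_CUBIC))
E
```

```text
t 4.32 pos [ 0.473  -0.1841  0.1004] box [-86.2  69.4 100.4] x [ 0.001 -0.001 -1.   ] yawz(box)deg 89.64 gap 0.0 F [-1.62  0.44 -0.18] M [ 0.   -0.03  0.03] q [-0.602  0.421  1.717 -0.     1.003 -2.424]
```

View pics/w4.png

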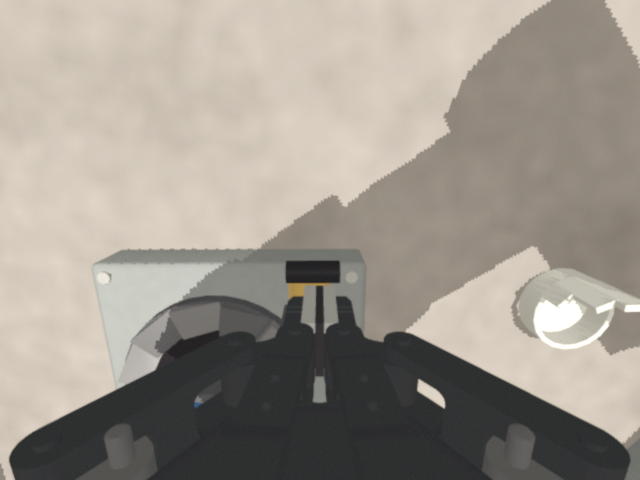

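The bar has gone over ahead of the fingers (row 272). I'll lift straight up and check that it stays back.

>>> {"fn": "drive_tool", "kwargs": {"motion": [[0,[-0.03,0,0],[0,0,0]],[0,[-0.035,0,0],[0,0,0]],[0,[-0.035,0,0],[0,0,0]],[0,[-0.03,0,0],[0,0,0]],[0,[0,0,0],[0,0,0]],[0,[0,0,0],[0,0,0]]]}}

```text
clock: 4.92
position: [0.4743, -0.1837, 0.2306]
ee_rot: [-0.433, 0.56, -0.433, -0.558]
contact_force: [0.8, -0.3, -1.0]
finger_gap: 0.0001
```

```bash
python3 - <<'E'
from h import *
show()
wshot("w5")
c=capture("scene");cv2.imwrite("pics/s5.png",cv2.resize(c["pixels"][90:260,90:300],(800,648),interpolation=cv2.INTER_CUBIC)[:600])
for p in [(-93,52,78),(-93,80,78),(-52,56,120),(0,0,107)]: print(p,wproj("w5",W(np.array(p)/1e3))[0].round(0))
E
```

```text
t 4.92 pos [ 0.4743 -0.1837  0.2306] box [-84.8  69.5 230.6] x [ 0.003 -0.002 -1.   ] yawz(box)deg 89.71 gap 0.0001 F [ 0.78 -0.33 -1.  ] M [-0.04 -0.02 -0.08] q [-0.6    0.275  1.55   0.     1.313 -2.424]
(-93, 52, 78) [300. 219.]
(-93, 80, 78) [331. 219.]
(-52, 56, 120) [303. 280.]
(0, 0, 107) [242. 329.]
```

View pics/w5.png

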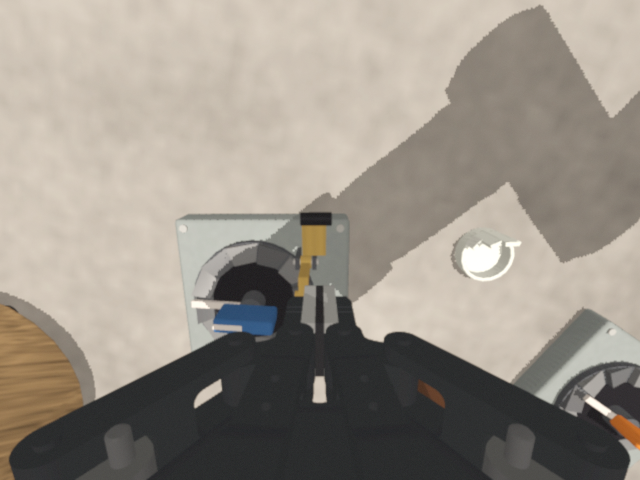

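View pics/s5.png

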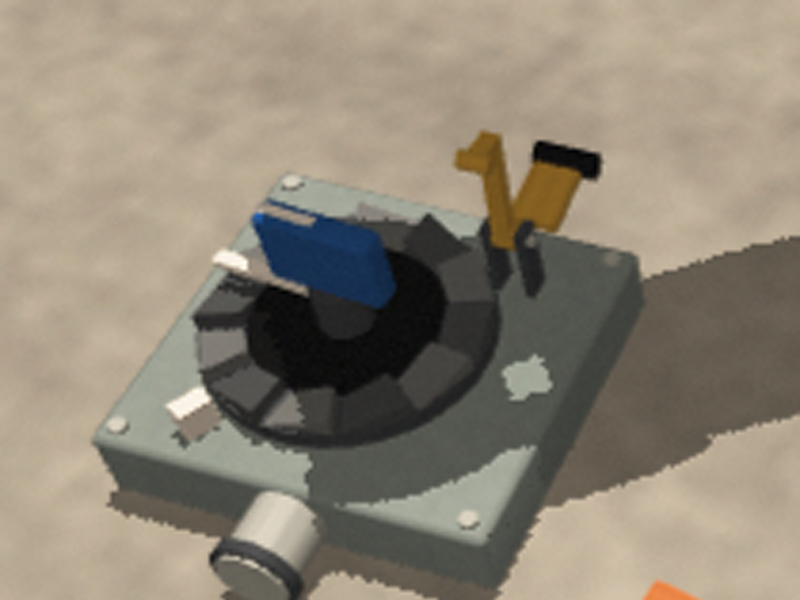

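The pawl is thrown back: lever level towards -x, arm upright. Next is the knob: move above the axis, turn to the bar's heading and half-open.

>>> {"fn": "drive_tool", "kwargs": {"motion": [[0.05,[0,-0.028,-0.0232],[0,0,0]],[0.05,[0,-0.028,-0.0232],[0,0,0]],[0.05,[0,-0.029,-0.0231],[0,0,0]],[0.05,[0,0,0],[0.118,0,0]],[0.05,[0,0,0],[0.118,0,0]],[0.05,[0,0,0],[0.118,0,0]],[0.05,[0,0,0],[0.118,0,0]],[0.05,[0,0,0],[0.118,0,0]],[0.05,[0,0,0],[0.118,0,0]],[0.05,[0,0,0],[0.118,0,0]]]}}

```text
clock: 5.85
position: [0.5729, -0.2294, 0.2274]
ee_rot: [0.621, -0.335, 0.623, 0.337]
contact_force: [0.7, 0.7, -0.0]
finger_gap: 0.0501
```

>>> {"fn": "drive_tool", "kwargs": {"motion": [[0.05,[0,0,0],[0.118,0,0]],[0.05,[0,0,0],[0.118,0,0]],[0.05,[0,0,0],[0.118,0,0]],[0.05,[0,0,0],[0.118,0,0]],[0.05,[0,0,0],[0.118,0,0]],[0.05,[0,0,0],[0.118,0,0]],[0.05,[0,0,0],[0.118,0,0]],[0.05,[0,0,0],[0,0,0]],[0.05,[0,0,0],[0,0,0]]]}}

```text
clock: 6.6
position: [0.573, -0.2295, 0.228]
ee_rot: [0.704, -0.061, 0.705, 0.062]
contact_force: [-0.9, -1.0, -0.1]
finger_gap: 0.0502
```

```bash
python3 - <<'E'
from h import *
show()
wshot("w6")
im=cv2.imread("pics/w6.png")
for p in [(0,0,107),(0,-27,107),(0,27,107),(65,-37.5,54),(-85,101,40),(-85,-79,40),(85,-79,40),(85,101,40)]:
    u=wproj("w6",W(np.array(p)/1e3))[0];print(p,u.round(0))
    cv2.circle(im,tuple(int(v) for v in u.round()),3,(0,0,255),1)
cv2.imwrite("pics/w6m.png",im)
E
```

```text
t 6.6 pos [ 0.573  -0.2295  0.228 ] box [-1.00e+00  1.00e-01  2.28e+02] x [-0.002  0.001 -1.   ] yawz(box)deg -4.76 gap 0.0502 F [-0.89 -1.03 -0.14] M [ 0.02  0.01 -0.03] q [-0.57   0.524  1.197  0.     1.423 -0.745]
(0, 0, 107) [321. 238.]
(0, -27, 107) [323. 269.]
(0, 27, 107) [318. 205.]
(65, -37.5, 54) [389. 255.]
(-85, 101, 40) [220. 122.]
(-85, -79, 40) [248. 299.]
(85, -79, 40) [406. 287.]
(85, 101, 40) [404. 105.]
```

View pics/w6m.png

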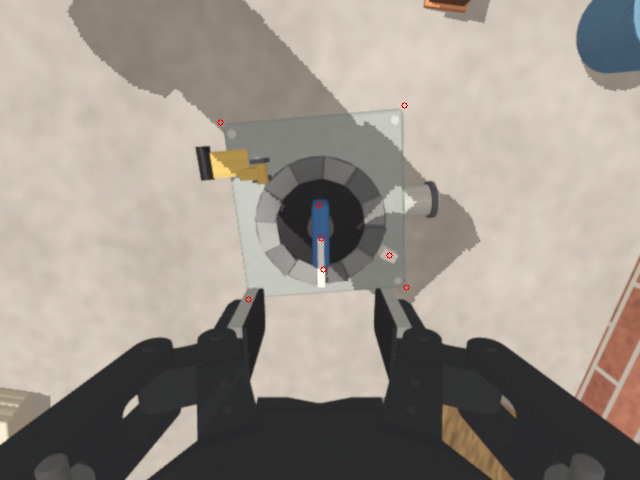

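The bar is vertical in the view (col 320, rows 201–270) and centred between the pads, and the pawl stays back at left. I'll descend around the bar.

>>> {"fn": "drive_tool", "kwargs": {"motion": [[0.05,[0.035,0,0.001],[0,0,0]],[0.05,[0.035,0,0],[0,0,0]],[0.05,[0.03,0,0],[0,0,0]],[0.05,[0.025,0,0],[0,0,0]],[0.05,[0.022,0,0],[0,0,0]],[0.05,[0,0,0],[0,0,0]],[0.05,[0,0,0],[0,0,0]]]}}

```text
clock: 7.23
position: [0.5739, -0.2293, 0.0818]
ee_rot: [0.704, -0.061, 0.705, 0.061]
contact_force: [0.5, -1.0, 0.7]
finger_gap: 0.0499
```

```bash
python3 - <<'E'
from h import *
show()
wshot("w7")
E
```

```text
t 7.23 pos [ 0.5739 -0.2293  0.0818] box [-0.1  0.  81.8] x [-0.002  0.001 -1.   ] yawz(box)deg -4.85 gap 0.0499 F [ 0.54 -0.99  0.69] M [-0.02 -0.06  0.  ] q [-0.569  0.658  1.372 -0.     1.113 -0.742]
```

View pics/w7.png

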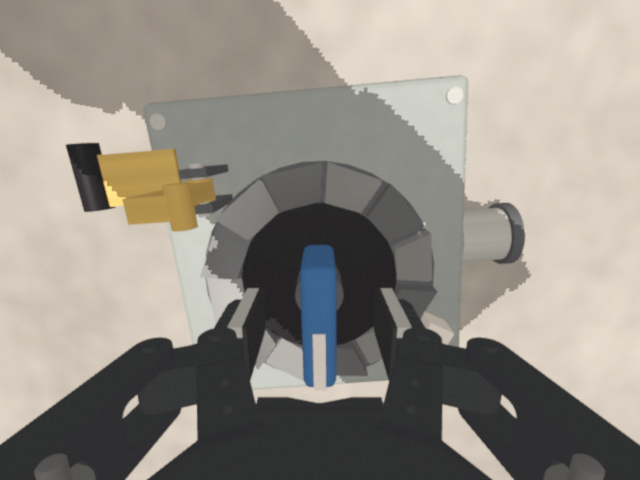

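The bar sits midway between the pads. Closing gently.

>>> {"fn": "drive_tool", "kwargs": {"motion": [[0.01,[0,0,0],[0,0,0]],[0.01,[0,0,0],[0,0,0]],[0.01,[0,0,0],[0,0,0]],[0.01,[0,0,0],[0,0,0]],[0.01,[0,0,0],[0,0,0]],[0.01,[0,0,0],[0,0,0]],[0.01,[0,0,0],[0,0,0]]], "force": 25}}

```text
clock: 7.87
position: [0.5739, -0.2298, 0.0837]
ee_rot: [0.704, -0.061, 0.705, 0.06]
contact_force: [-4.8, 0.1, 7.5]
finger_gap: 0.0132
```

```bash
python3 - <<'E'
from h import *
show()
wshot("w8")
E
```

```text
t 7.87 pos [ 0.5739 -0.2298  0.0837] box [-0.2 -0.5 83.7] x [-0.    -0.001 -1.   ] yawz(box)deg -4.94 gap 0.0132 F [-4.79  0.08  7.46] M [-0.01  0.86 -0.06] q [-5.700e-01  6.560e-01  1.372e+00 -1.000e-03  1.114e+00 -7.410e-01]
```

View pics/w8.png

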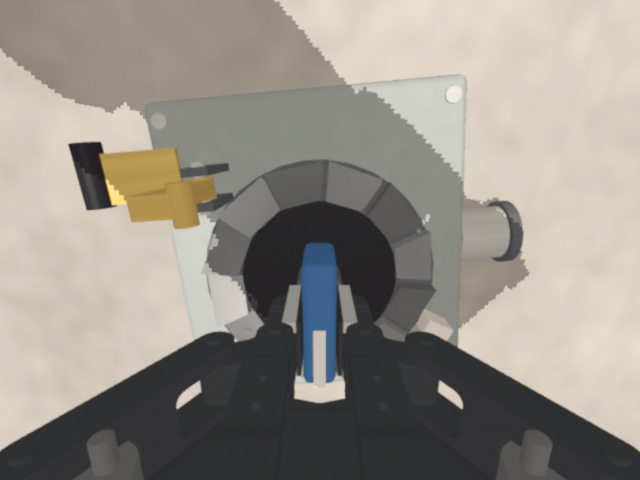

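Gripped at 13 mm, with the bar at about 65° past the mark. Turning counter-clockwise (negative about tool x), first part.

>>> {"fn": "drive_tool", "kwargs": {"motion": [[0.01,[0,0,0],[-0.06,0,0]],[0.01,[0,0,0],[-0.1,0,0]],[0.01,[0,0,0],[-0.1,0,0]],[0.01,[0,0,0],[-0.1,0,0]],[0.01,[0,0,0],[-0.1,0,0]],[0.01,[0,0,0],[-0.06,0,0]],[0.01,[0,0,0],[0,0,0]]]}}

```text
clock: 8.5
position: [0.574, -0.2298, 0.0837]
ee_rot: [0.665, -0.241, 0.665, 0.24]
contact_force: [-5.0, 0.2, 5.3]
finger_gap: 0.0134
```

>>> {"fn": "drive_tool", "kwargs": {"motion": [[0.01,[0,0,0],[-0.06,0,0]],[0.01,[0,0,0],[-0.1,0,0]],[0.01,[0,0,0],[-0.1,0,0]],[0.01,[0,0,0],[-0.1,0,0]],[0.01,[0,0,0],[-0.1,0,0]],[0.01,[0,0,0],[-0.06,0,0]],[0.01,[0,0,0],[0,0,0]],[0.01,[0,0,0],[0,0,0]]]}}

```text
clock: 9.17
position: [0.574, -0.2297, 0.0837]
ee_rot: [0.581, -0.403, 0.581, 0.402]
contact_force: [-3.7, 1.0, 6.4]
finger_gap: 0.0137
```

```bash
python3 - <<'E'
from h import *
show();plan([0,0,84],60)
wshot("w9")
E
```

```text
t 9.17 pos [ 0.574  -0.2297  0.0837] box [-0.1 -0.4 83.7] x [ 0.    -0.001 -1.   ] yawz(box)deg 54.67 gap 0.0137 F [-3.72  0.97  6.37] M [0.17 0.73 0.06] q [-5.700e-01  6.560e-01  1.372e+00 -1.000e-03  1.114e+00 -1.781e+00]
shift tool [-0.0003  0.0002  0.0003] turn rotvec [-0.0931 -0.0006  0.0003]
```

View pics/w9.png

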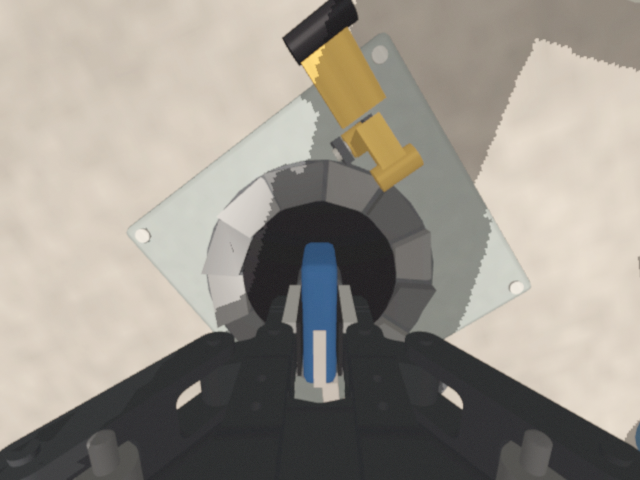

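The bar and wheel turn with the gripper and the pawl stays clear. About 0.093 rad remains.

>>> {"fn": "drive_tool", "kwargs": {"motion": [[0.01,[0,0,0],[-0.045,0,0]],[0.01,[0,0,0],[-0.045,0,0]],[0.01,[0,0,0],[0,0,0]],[0.01,[0,0,0],[0,0,0]]]}}

```text
clock: 9.55
position: [0.574, -0.2297, 0.0837]
ee_rot: [0.562, -0.429, 0.563, 0.428]
contact_force: [-3.6, -0.2, 6.5]
finger_gap: 0.0135
```

```bash
python3 - <<'E'
from h import *
show();plan([0,0,84],60)
E
```

```text
t 9.55 pos [ 0.574  -0.2297  0.0837] box [-0.1 -0.4 83.7] x [ 0.    -0.001 -1.   ] yawz(box)deg 59.82 gap 0.0135 F [-3.63 -0.21  6.54] M [0.22 0.69 0.15] q [-5.700e-01  6.560e-01  1.372e+00 -1.000e-03  1.114e+00 -1.871e+00]
shift tool [-0.0003  0.0001  0.0004] turn rotvec [-0.0032 -0.0006  0.0003]
```

>>> {"fn": "drive_tool", "kwargs": {"motion": [[0.05,[0,0,0],[0,0,0]],[0.05,[0,0,0],[0,0,0]],[0.05,[0,0,0],[0,0,0]],[0.05,[0,0,0],[0,0,0]],[0.05,[0,0,0],[0,0,0]],[0.05,[-0.03,0,0],[0,0,0]],[0.05,[-0.04,0,0],[0,0,0]],[0.05,[-0.04,0,0],[0,0,0]],[0.05,[-0.03,0,0],[0,0,0]],[0.05,[0,0,0],[0,0,0]]]}}

```text
clock: 10.38
position: [0.576, -0.2305, 0.2295]
ee_rot: [0.564, -0.432, 0.561, 0.424]
contact_force: [0.2, -0.0, 0.3]
finger_gap: 0.05
```

```bash
python3 - <<'E'
from h import *
show()
wshot("w10")
im=cv2.imread("pics/w10.png");cv2.imwrite("pics/w10z.png",cv2.resize(im[80:320,200:440],(600,600),interpolation=cv2.INTER_CUBIC))
E
```

```text
t 10.38 pos [ 0.576  -0.2305  0.2295] box [  1.6  -1.7 229.5] x [ 0.01  -0.006 -1.   ] yawz(box)deg 59.79 gap 0.05 F [ 0.21 -0.02  0.29] M [-0.03  0.01  0.04] q [-0.569  0.522  1.196  0.     1.412 -1.87 ]
```

View pics/w10z.png

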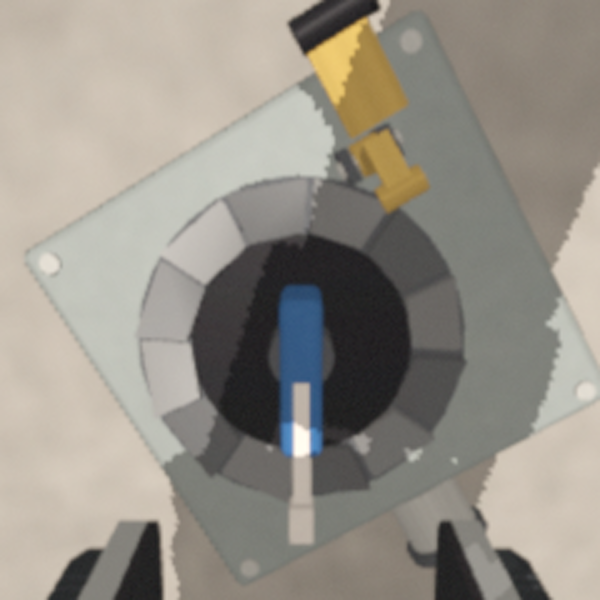

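The pointer (zoom col 302) runs straight into the mark block (cols 288–315). I'll back the arm away and check from the fixed cameras.

>>> {"fn": "drive_tool", "kwargs": {"motion": [[0.05,[-0.03,0,0],[0,0,0]],[0.05,[-0.03,0.03,0],[0,0,0]],[0.05,[0,0.035,0],[0,0,0]],[0.05,[0,0.035,0],[0,0,0]],[0.05,[0,0.035,0],[0,0,0]],[0.05,[0,0.035,0],[0,0,0]],[0.05,[0,0.02,0],[0,0,0]],[0.05,[0,0,0],[0,0,0]],[0.05,[0,0,0],[0,0,0]]]}}

```text
clock: 11.18
position: [0.3911, -0.1788, 0.2812]
ee_rot: [0.563, -0.428, 0.563, 0.428]
contact_force: [1.0, -1.0, 0.8]
finger_gap: 0.05
```

```bash
python3 - <<'E'
from h import *
show()
wshot("w11")
t=capture("top")["pixels"];s=capture("scene")["pixels"]
a=cv2.resize(t[150:300,370:520],(400,400),interpolation=cv2.INTER_CUBIC);b=cv2.resize(s[110:260,105:255],(400,400),interpolation=cv2.INTER_CUBIC)
cv2.imwrite("pics/f.png",np.hstack([a,b]))
E
```

```text
t 11.18 pos [ 0.3911 -0.1788  0.2812] box [-164.    95.4  281.2] x [-0.  0. -1.] yawz(box)deg 59.74 gap 0.05 F [ 1.02 -0.96  0.76] M [-0.02  0.02 -0.03] q [-0.703  0.064  1.669  0.     1.409 -2.003]
```

View pics/f.png

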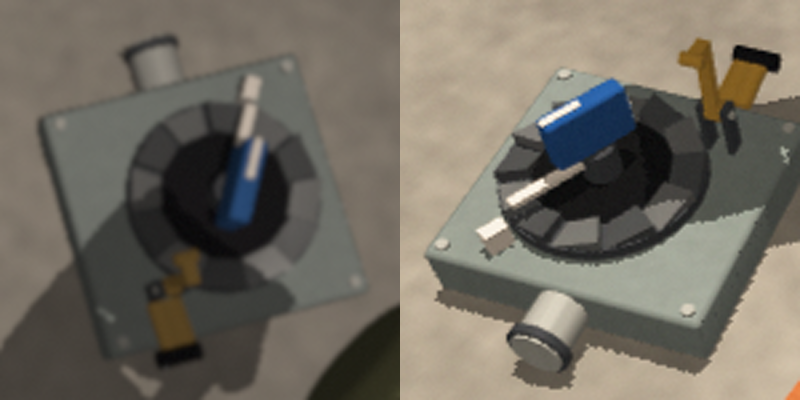

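View pics/w11.png

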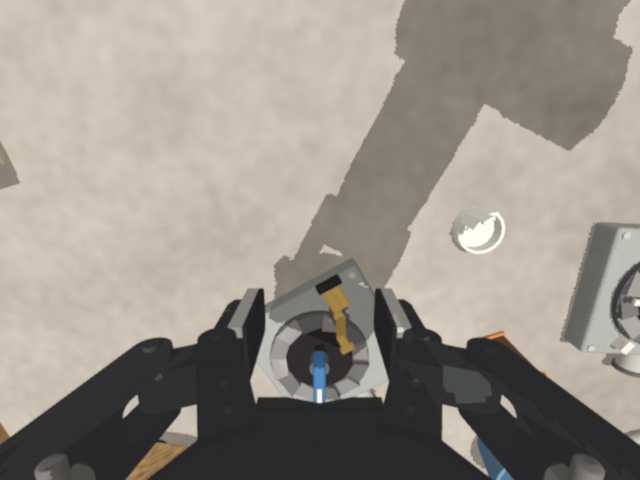

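Both fixed views show the pointer meeting the mark and the pawl thrown back, with the arm clear. Handing in.

```bash
python3 -c "
from plant import *
print(hand_in())"
```

```text
the job is handed in; nothing more can be done
None
```

The blue damper is shut and the job is handed in. It gave no verdict, so the result below rests on my own checks.

**What I did:** I pushed the pawl's lever back with the shut fingers until it fell over, and confirmed that in the scene and wrist views. I then gripped the blue bar and turned it about 65° counter-clockwise, let go and moved clear. I kept the arm away from the orange damper. The robot's clock read about 11.2 s of the 48 s allowed.

**Last checks:**
- **Pointer:** In the wrist view from above the axis, it lies in line with the white mark to within about 1°. The top and scene views also show it meeting the mark.
- **Pawl:** It is still thrown back, with the arm upright and the lever level.
- **Forces:** The largest tool force I read was about 9 N, while gripping the bar. I only read it between moves.

**One disagreement:** The knob started at about 1.13 rad by my measurement, not exactly on the 1.05 notch. I set the final position by the mark rather than by the notches.

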